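Snap the lid onto the doughnut tub on the scale

ROBOT

A 6-joint arm with a two-finger parallel gripper is mounted at the origin on the work surface. World frame = base frame: x ahead of the robot, y to its left, z up, the work surface at z = 0. Lengths are in m, angles in degrees, forces in N, time in s.
With the tool pointing down it reaches from about 0.4 to 0.825 m from the base axis. Payload 7 kg.
Tool frame: the origin (TCP) lies midway between the tips of the shut fingers; the grasp point (between the pads) lies hold_point_z behind it (hold_point_z is the distance from the TCP to the grasp point, in m); z points along the fingers, y is the line along which they close (so a half turn about z gives the same grasp; the last joint's range is limited). The gripper opens to 88 mm and grips with 3 to 60 N. Pads are 19 mm wide; open, the fingers measure 130 mm over their backs; the gripper's body (78 mm by 193 mm) begins 47 mm behind the grasp point.
Start: joints at [-48.868, 20.546, 0.682, 0, -70.136, -16.507], TCP at [0.281, -0.614, 0.227] pointing down, gripper open.
Joint ranges: [-176.03, 176.03], [-82.01, 121.73], [-58.28, 71.71], [-173.87, 95.51], [-174.79, -0.11], [-173.66, 173.66]. Speed limits (degrees/s): [136.94, 136.94, 172.46, 180, 180, 180].

INTERFACE

Orientations are given as [roll, pitch, yaw] about the fixed x, y, z axes, in that order (R = Rz(yaw) Ry(pitch) Rx(roll)).
In Python, from plant import * gives the robot as it stands.
- The arm moves only by the tool step_arm, never from a script. Its argument "steps" is a list that holds one entry, the list of rows, each a list of 6 numbers: the shift along the tool's x, y, z scaled (see below), then the turn, a rotation vector about the tool's x, y, z scaled (see below). In form: [[[tx, ty, tz, wx, wy, wz], ...]]. A call has 1 to 20 rows; each row is the pose to reach, as a shift and turn from the pose commanded when the call began, along the tool's axes at that moment; what a row does not reach only later rows make up. The controller multiplies each number of a shift by 100 mm and each number of a turn by 0.5 rad. A row lasts 1/10 s, in which the tool goes at most 50 mm and 8.59 degrees, less where a joint would pass 70% of its speed; a pose out of reach is approached as far as the arm can. A call with a number of a shift or a turn outside -1 to 1 is refused whole. A call with a gripper value outside its range is refused whole. "jaw" is the closure in counts, from 0 (fully open) to 255 (shut), set as the call begins (left out, the last holds). The fingers move at their own pace and stop on an object; the grip force is fixed at half the most. Time passes only in rows, so rows that repeat a pose let the fingers close. It gives the time, the measured TCP pose, the force, the opening and the grip force at its end, in the units of the state.
- get_obs(): the state, without advancing time (a new reading comes with each control period).
- snapshot(name): name is "scene" or "top" or "wrist"; returns (picture, depth): 480x640x3 uint8, red, green, blue; 480x640 float32, m along the optical axis (not along the pixel's ray), 0 where there is no reading.
- calibration(name): a dict with "mtx" (3x3 intrinsics, pixels), "dist" ([k1, k2, p1, p2, k3] as OpenCV has them; the pictures are not rectified), "rvec" (rotation vector, rad) and "tvec" (3), from world to camera coordinates, as OpenCV has them. Camera axes: x right, y down, z forward; pixel columns grow to the right and rows downward; lengths in m; the calibration is good to about 2 mm. A picture is of the moment at which its call begins: read the wrist's pose just before it. calibration takes no time and is no camera call; for the wrist camera it gives the pose at the moment of the call.
- close_job(): hands the job in; it is judged then, once.
The state is a dict: "clock": time; "joint_pos": joint angles; "qvel": joint speeds; "tau": joint torques, N m; "tool_pos": TCP position; "orientation": TCP orientation; "force": force on the tool from outside, world axes, zero at the start; "moment": the same for the moment, N m; "opening": finger opening in m; "gripper_force": force on a finger pad.
Only numpy, scipy, OpenCV 4.12 (cv2) and the standard library are available. Lean on these libraries where they do the work, as an engineer would, in place of code of your own. Each camera call takes 0.05 s, during which the arm holds its last target. There are 200 camera calls.

TASK

Lift the loose yellow lid off the empty tub, set it in the mouth of the tub of doughnuts on the bench scale, and press its two ends down one after the other until both have snapped home and the lid lies level and flush on the rim. Press gently: never push the scale's pan down to its overload stop. Let go of the lid at the end, and leave the empty tub and everything else where they stand.

Things in the scene. Friction and masses are not known exactly. Their poses are not given: they have to be found in the camera images.
- lid_grip (a point): centre of the black handle bar on the yellow lid, half-way up. x along the lid's and the handle's length, y across, z up. Handle 64 mm long (x), 16 mm wide (y), standing 30 mm above the plate's top face; this point is 15 mm above that face and 20 mm above the plate's underside. The lid fits its tub either way round (half a turn).
- lid: yellow snap-fit lid, about 0.2 kg, at first lying loose and level on the empty tub; origin at the centre of the plate's underside, axes as lid_grip. Plate 180 x 116 x 5 mm. The skirt below is 157 x 91 mm outside and 26 mm deep; round-edged ribs (8 mm thick, 78 mm long, centred 22 mm below the plate) run along its two short ends.
- lid_end_a (a point): point on the lid's top face near its +x short end (darker yellow patch), 65 mm from the lid's centre, where that end may be pressed; lies at the height of the top face, 5 mm above the underside
- lid_end_b (a point): the same point near the lid's -x short end
- tub_mouth (a point): centre of the mouth, level with the rim's top, of the white tub with two doughnuts, fixed on the scale's pan, mouth about 164 mm above the table. x along its length, y across, z up. Rolled round rim, 180 x 116 mm outside; inside 160 x 96 mm: the lid's skirt has 1.5 mm play lengthwise and 2.5 mm sideways at either side, with rounded lead-in.
- catch_mid (a point): point 15 mm below the mouth, on the tub's axis, level with two orange sprung catches in the short end walls. A lid just set in rests on them, underside 12 mm above the rim. An end pressed hard enough snaps past its catch; its underside then lies on the rim (lid_end 5 mm above the mouth). One end, pressed near it, takes 6 to 12 N; both at once, in the middle, over 20 N.
- pan (a joint): how far the scale's pan, with the tub, is pushed down, in m: about 0 at rest, 0.003 with the lid on; it sinks 1 mm for every 0.7 N, so a lid pressed there moves away from where it was measured, and strikes its overload stop at 0.030 m (about 18 N on the lid). It stays level and springs back when released.
- empty_mouth (a point): centre of the mouth, level with the rim's top, of the empty white tub on the table, on which the lid lies at first: same rim and inside as the other tub, 65 mm high, no catches, loose, 0.4 kg; x along its length
- scale: white bench scale, 210 x 150 mm and 50 mm high, fixed to the table; origin under its centre, x along its length and that of the tub on it
- bowl: steel mixing bowl, 170 mm across and 75 mm high, loose; bystander; origin under its centre
- sprinkles: glass jar with a red cap, 72 mm across and 110 mm high, loose; bystander; origin under its centre
- syrup: amber bottle with a yellow cap, 64 mm across and 190 mm high, loose; bystander; origin under its centre
- mug: blue mug, 80 mm across and 95 mm high, loose; bystander; origin under its centre
- palette_knife: spatula, 240 mm long, lying flat, loose; bystander; origin under its centre
There are look-alikes about, which are no part of the job. Leave any turquoise look-alike of the part that bears empty_mouth alone.

How it is judged:
By the outcome, as a careful person would: the job done as asked, in the order asked, and still so for the second after the job is handed in, with the robot touching nothing.
It also fails if it takes over 58 s, if anything falls off the work surface, if the arm or the gripper's body presses on something with over 40 N, if the wrist force passes 120 N, or if a joint passes its speed limit or range.

## Working session

There is one attempt and no reset: what is moved stays moved. The work goes in short steps, Python scripts to look and compute and a tool call to move; the robot and the scene stay as the last step left them, time stands still between calls to the robot, and variables do not carry over. Pictures are saved under pics/ and viewed, at most 10 in all, crops included, and the job is handed in when it is done.

Besides the shell and the picture viewer there is one more tool, called after "Emit:" as a command line: name --argument value ..., lists and objects as JSON in quotes. step_arm: Moves the arm, as the interface text tells. Its arguments: {"type":"object","properties":{"steps":{"type":"array","items":{"type":"array","items":{"type":"array","items":{"type":"number","minimum":-1,"maximum":1}}}},"jaw":{"type":"number"}},"required":["steps"]}

```bash
mkdir -p pics; ls
python3 - <<'E'
from plant import *
import cv2,numpy as np
o=get_obs();print({k:np.round(v,3) for k,v in o.items()})
ims=[]
for n in("scene","top"):
    p,d=snapshot(n);np.savez(f"pics/{n}.npz",p=p,d=d,**calibration(n));cv2.imwrite(f"pics/{n}.png",p[:,:,::-1])
E
```

```text
pics
{'clock': np.float64(0.0), 'joint_pos': array([-4.8869e+01,  2.0593e+01,  6.3300e-01, -2.0000e-02, -7.0136e+01,
       -1.6509e+01]), 'qvel': array([ 0.092, -0.101,  0.122,  0.058,  0.005,  0.072]), 'tau': array([-0.0000e+00, -5.8271e+01,  2.9307e+01,  6.9980e+00,  7.0000e-03,
       -0.0000e+00]), 'tool_pos': array([ 0.281, -0.613,  0.226]), 'orientation': array([ 1.79903e+02, -9.00000e-03, -1.55385e+02]), 'force': array([ 0.106, -0.418, -0.336]), 'moment': array([0.036, 0.033, 0.014]), 'gripper_force': np.float64(0.0), 'opening': np.float64(0.088)}
```

View pics/top.png

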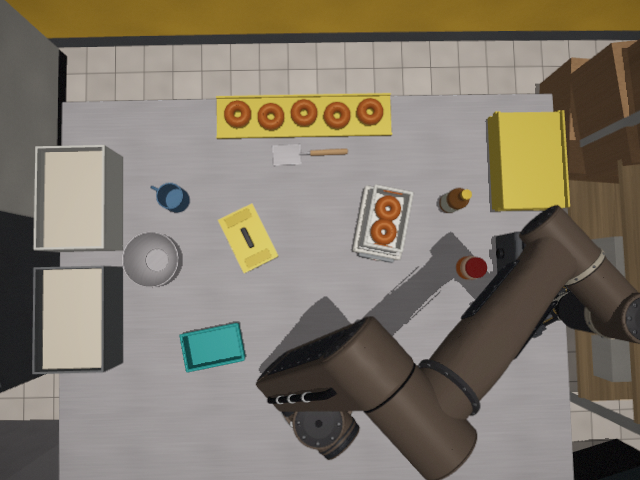

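View pics/scene.png

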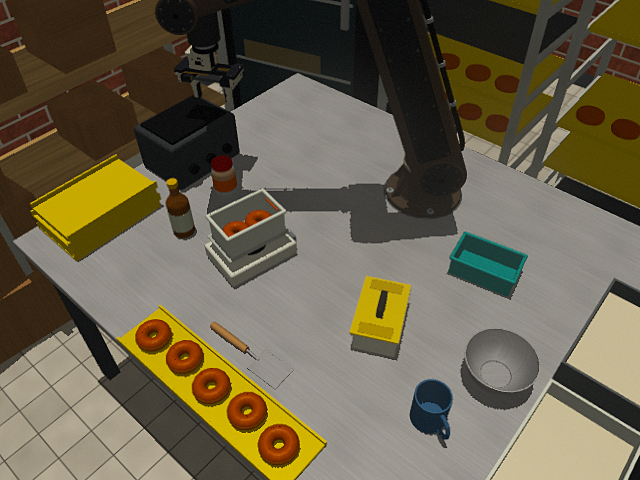

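Top view: yellow lid at about (248,238) with its black handle; doughnut tub on the scale at (384,222). The turquoise look-alike is at (212,347). The scene view agrees.

```bash
cat > h.py <<'E'
import cv2,numpy as np
def cast(c,uv,z):
    uv=np.asarray(uv,float).reshape(-1,1,2)
    n=cv2.undistortPoints(uv,c["mtx"],c["dist"])[:,0]
    R=cv2.Rodrigues(np.asarray(c["rvec"]))[0];t=np.asarray(c["tvec"]).ravel()
    C=-R.T@t; D=np.c_[n,np.ones(len(n))]@R
    return C+D*((z-C[2])/D[:,2])[:,None]
def cloud(c,d):
    h,w=d.shape;v,u=np.mgrid[:h,:w]
    n=cv2.undistortPoints(np.stack([u,v],-1).reshape(-1,1,2).astype(float),c["mtx"],c["dist"])[:,0]
    R=cv2.Rodrigues(np.asarray(c["rvec"]))[0];t=np.asarray(c["tvec"]).ravel()
    return (((np.c_[n,np.ones(len(n))]*d.reshape(-1,1))-t)@R).reshape(h,w,3)
def rect(P):
    (c,s,a)=cv2.minAreaRect((P[:,:2]*1000).astype(np.float32))
    if s[0]<s[1]: s=s[::-1];a+=90
    return np.round(c,1),np.round(s,1),round((a+90)%180-90,1)
E
python3 - <<'E'
from h import *
c=np.load("pics/top.npz");p=c["p"];d=c["d"]
X=cloud(c,d);hsv=cv2.cvtColor(p,cv2.COLOR_RGB2HSV)
roi=np.zeros(d.shape,bool);roi[195:280,205:290]=1
m=(roi&(hsv[...,0]>18)&(hsv[...,0]<35)&(hsv[...,1]>110)&(hsv[...,2]>90)).astype(np.uint8)
k=max(cv2.findContours(m,0,2)[0],key=cv2.contourArea)
print("lid z",np.median(X[m>0][:,2]),"lid",rect(cast(c,k,.07)))
b=roi&(hsv[...,2]<60)&(cv2.fillPoly(m.copy()*0,[k],1)>0)
print("handle z",np.median(X[b][:,2]),rect(cast(c,np.argwhere(b)[:,::-1],.1)))
roi[:]=0;roi[175:270,345:420]=1
r=roi&(X[...,2]>.155)&(X[...,2]<.172)
print("rim z",np.median(X[r][:,2]),r.sum(),rect(X[r]),rect(cast(c,np.argwhere(r)[:,::-1],.164)))
for n,(u,v) in dict(bowl=(152,260),mug=(172,198),syrup=(460,197),jar=(475,267),teal=(212,347),kn=(310,153)).items(): print(n,X[v,u].round(3))
c=np.load("pics/top.npz")
E
```

```text
lid z 0.0709316167641995 lid (array([495.3, 198.8]), array([178.3, 113. ]), 25.4)
handle z 0.10053787030750568 (array([494.9, 196.9]), array([60. , 11.9]), 25.5)
rim z 0.16334442496386156 690 (array([ 537. , -213.4]), array([180.1, 117. ]), -12.3) (array([ 536.8, -213. ]), array([179.4, 115.7]), -12.5)
bowl [0.438 0.507 0.004]
mug [0.633 0.444 0.001]
syrup [ 0.592 -0.424  0.166]
jar [ 0.39  -0.478  0.107]
teal [0.163 0.322 0.004]
kn [0.765 0.003 0.016]
```

Emit:
step_arm --steps '[[[-0.27, 0.33, 0, 0, 0, 0], [-0.54, 0.66, 0, 0, 0, 0], [-0.82, 1.0, 0, 0, 0, 0], [-0.82, 1.0, 0, 0, 0, 0]]]' --jaw 0

```text
clock: 0.5
tool_pos: [0.3147, -0.4847, 0.2269]
orientation: [180.0, 0.1, -155.2]
force: [-0.2, 0.4, 0.2]
opening: 0.0877
gripper_force: 0.0
```

Emit:
step_arm --steps '[[[-0.27, 0.33, 0, 0, 0, 0], [-0.54, 0.66, 0, 0, 0, 0], [-0.82, 1.0, 0, 0, 0, 0], [-0.82, 1.0, 0, 0, 0, 0]]]'

```text
clock: 0.9
tool_pos: [0.3477, -0.3601, 0.2268]
orientation: [180.0, 0.1, -155.2]
force: [0.4, -0.5, 0.5]
opening: 0.0876
gripper_force: 0.0
```

Emit:
step_arm --steps '[[[-0.27, 0.33, 0, 0, 0, 0], [-0.54, 0.66, 0, 0, 0, 0], [-0.82, 1.0, 0, 0, 0, 0], [-0.82, 1.0, 0, 0, 0, 0]]]'

```text
clock: 1.3
tool_pos: [0.3809, -0.2352, 0.2268]
orientation: [-180.0, 0.1, -155.1]
force: [-0.5, -0.4, 0.4]
opening: 0.0878
gripper_force: 0.0
```

Emit:
step_arm --steps '[[[-0.24, 0.29, 0, 0, 0, 0], [-0.48, 0.58, 0, 0, 0, 0], [-0.71, 0.87, 0, 0, 0, 0], [-0.71, 0.87, 0, 0, 0, 0]]]'

```text
clock: 1.7
tool_pos: [0.4092, -0.1274, 0.2267]
orientation: [180.0, 0.0, -155.2]
force: [0.4, -0.3, -0.5]
opening: 0.0876
gripper_force: 0.0
```

Emit:
step_arm --steps '[[[-0.24, 0.29, 0, 0, 0, 0], [-0.48, 0.58, 0, 0, 0, 0], [-0.71, 0.87, 0, 0, 0, 0], [-0.71, 0.87, 0, 0, 0, 0]]]'

```text
clock: 2.1
tool_pos: [0.4377, -0.019, 0.2265]
orientation: [-180.0, 0.0, -155.2]
force: [-0.6, -0.9, 0.2]
opening: 0.0876
gripper_force: 0.0
```

Emit:
step_arm --steps '[[[-0.24, 0.29, 0, 0, 0, 0], [-0.48, 0.58, 0, 0, 0, 0], [-0.71, 0.87, 0, 0, 0, 0], [-0.71, 0.87, 0, 0, 0, 0]]]'

```text
clock: 2.5
tool_pos: [0.4662, 0.0895, 0.2262]
orientation: [-180.0, -0.0, -155.3]
force: [-0.3, -0.8, -0.7]
opening: 0.0875
gripper_force: 0.0
```

Emit:
step_arm --steps '[[[-0.24, 0.29, 0, 0, 0, 0], [-0.48, 0.58, 0, 0, 0, 0], [-0.71, 0.87, 0, 0, 0, 0], [-0.71, 0.87, 0, 0, 0, 0], [-0.71, 0.87, 0, 0, 0, 0]]]'

```text
clock: 3.0
tool_pos: [0.4933, 0.1956, 0.2258]
orientation: [-180.0, -0.1, -155.4]
force: [0.2, -1.0, 0.3]
opening: 0.0876
gripper_force: 0.0
```

Run:
```python
from plant import *
import plant
from h import *
print([k for k in dir(plant) if not k.startswith('_')], globals().get("hold_point_z"))
o=get_obs();print(o["tool_pos"],o["orientation"],o["joint_pos"].round(1))
c=calibration("wrist");p,d=snapshot("wrist")
cv2.imwrite("pics/w1.png",p[:,:,::-1]);np.savez("pics/w1.npz",p=p,d=d,**c)
X=cloud(c,d);hsv=cv2.cvtColor(p,cv2.COLOR_RGB2HSV)
m=((hsv[...,0]>18)&(hsv[...,0]<35)&(hsv[...,1]>110)&(hsv[...,2]>60)&(abs(X[...,2]-.07)<.01)).astype(np.uint8)
k=max(cv2.findContours(m,0,2)[0],key=cv2.contourArea)
print("lid",np.median(X[m>0][:,2]),rect(cast(c,k,.07)))
h=(X[...,2]>.092)&(X[...,2]<.106)&(np.hypot(X[...,0]-.495,X[...,1]-.198)<.06)
print("handle",h.sum(),np.median(X[h][:,2]),rect(X[h]))
```

```text
['PlanningError', 'calibration', 'close_job', 'get_obs', 'hold_point_z', 'snapshot'] 0.0188
[0.49326681 0.19556287 0.22584068] [-1.79969631e+02 -9.60213075e-02 -1.55362743e+02] [  42.8    7.   -17.5   -0.   -65.6 -108.2]
lid 0.07232925916543265 (array([495.4, 197.9]), array([180.6, 116.9]), 24.9)
handle 1453 0.10191418534337984 (array([494.1, 197. ]), array([63.3, 15.5]), 24.9)
```

View pics/w1.png

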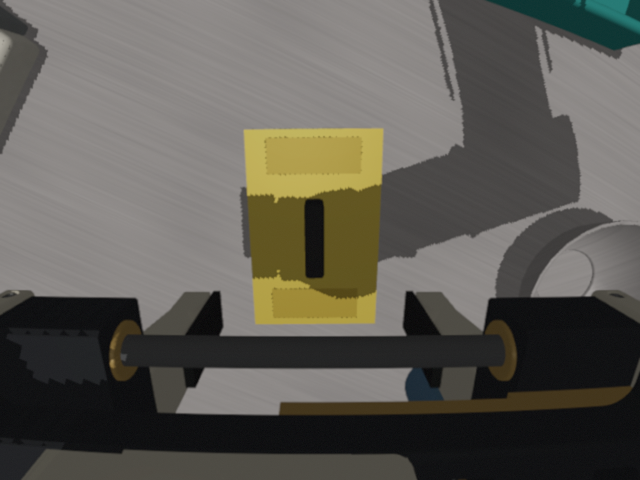

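Wrist view: lid centred at (314,225), handle vertical in the picture, jaws straddling it and well aligned. Descend and grip.

Emit:
step_arm --steps '[[[-0.01, 0.01, 0.35, 0, 0, 0], [-0.02, 0.01, 0.7, 0, 0, 0], [-0.02, 0.01, 1.0, 0, 0, 0], [-0.02, 0.01, 1.0, 0, 0, 0]]]'

```text
clock: 3.45
tool_pos: [0.4921, 0.1949, 0.1231]
orientation: [-179.9, -0.4, -155.5]
force: [-1.1, 0.2, -0.5]
opening: 0.0874
gripper_force: 0.0
```

Emit:
step_arm --steps '[[[0, 0, 0.15, 0, 0, 0], [0, 0, 0.3, 0, 0, 0], [0, 0, 0.4, 0, 0, 0], [0, 0, 0.48, 0, 0, 0], [0, 0, 0.48, 0, 0, 0], [0, 0, 0.48, 0, 0, 0]]]'

```text
clock: 4.05
tool_pos: [0.4948, 0.1981, 0.0792]
orientation: [-180.0, 0.0, -155.4]
force: [-0.8, 0.5, 0.1]
opening: 0.0873
gripper_force: 0.0
```

Run:
```python
from plant import *
o=get_obs();print(o["tool_pos"],o["orientation"],o["force"])
```

```text
[0.49480249 0.19809355 0.07920951] [-1.79999905e+02  3.74986619e-02 -1.55374423e+02] [-0.80944606  0.46907677  0.10009191]
```

Emit:
step_arm --steps '[[[0, 0, 0.03, 0, 0, 0], [0, 0, 0.03, 0, 0, 0]]]'

```text
clock: 4.25
tool_pos: [0.4945, 0.1982, 0.0757]
orientation: [180.0, 0.0, -155.4]
force: [0.1, 0.4, 0.3]
opening: 0.0875
gripper_force: 0.0
```

Emit:
step_arm --steps '[[[0, 0, 0, 0, 0, 0], [0, 0, 0, 0, 0, 0], [0, 0, 0, 0, 0, 0], [0, 0, 0, 0, 0, 0], [0, 0, 0, 0, 0, 0], [0, 0, 0, 0, 0, 0], [0, 0, 0, 0, 0, 0], [0, 0, 0, 0, 0, 0]]]' --jaw 255

```text
clock: 5.05
tool_pos: [0.4945, 0.1981, 0.0756]
orientation: [180.0, 0.0, -155.4]
force: [0.2, 0.4, 0.1]
opening: 0.029
gripper_force: 0.0
```

Emit:
step_arm --steps '[[[0, 0, 0, 0, 0, 0], [0, 0, 0, 0, 0, 0], [0, 0, 0, 0, 0, 0], [0, 0, 0, 0, 0, 0], [0, 0, 0, 0, 0, 0]]]'

```text
clock: 5.55
tool_pos: [0.4944, 0.198, 0.0756]
orientation: [-180.0, -0.0, -155.4]
force: [0.5, -0.1, 0.5]
opening: 0.0158
gripper_force: 30.0
```

Emit:
step_arm --steps '[[[0, 0, -0.02, 0, 0, 0], [0, 0, -0.05, 0, 0, 0], [0, 0, -0.1, 0, 0, 0], [0, 0, -0.2, 0, 0, 0], [0, 0, -0.3, 0, 0, 0], [0, 0, -0.45, 0, 0, 0], [0, 0, -0.6, 0, 0, 0], [0, 0, -0.8, 0, 0, 0], [0, 0, -1, 0, 0, 0], [0, 0, -1, 0, 0, 0]]]'

```text
clock: 6.55
tool_pos: [0.496, 0.1991, 0.1793]
orientation: [179.9, 0.3, -155.3]
force: [-0.1, 0.8, -1.4]
opening: 0.016
gripper_force: 30.0
```

Emit:
step_arm --steps '[[[0, 0, -0.2, 0, 0, 0], [0, 0, -0.5, 0, 0, 0], [0, 0, -0.8, 0, 0, 0], [0, 0, -0.8, 0, 0, 0], [0, 0, -0.8, 0, 0, 0]]]'

```text
clock: 7.05
tool_pos: [0.4942, 0.1982, 0.2556]
orientation: [179.9, 0.0, -155.4]
force: [-0.8, -0.8, -2.9]
opening: 0.0158
gripper_force: 30.0
```

Run:
```python
from plant import *
from h import *
o=get_obs();print(o["tool_pos"],o["orientation"],o["force"],o["joint_pos"].round(1))
c=calibration("wrist");p,d=snapshot("wrist")
cv2.imwrite("pics/w2.png",p[:,:,::-1])
X=cloud(c,d);hsv=cv2.cvtColor(p,cv2.COLOR_RGB2HSV)
m=((hsv[...,0]>18)&(hsv[...,0]<35)&(hsv[...,1]>110)&(hsv[...,2]>60)&(X[...,2]>.2)).astype(np.uint8)
k=max(cv2.findContours(m,0,2)[0],key=cv2.contourArea)
P=X[cv2.erode(m,np.ones((5,5)))>0]; print(len(P))
A=np.c_[P[:,:2]-o["tool_pos"][:2],np.ones(len(P))];print("plane",np.linalg.lstsq(A,P[:,2],rcond=None)[0])
z=np.median(P[:,2]);print("lid",z,rect(cast(c,k,z)))
c=calibration("top");p,d=snapshot("top");X=cloud(c,d)
r=(X[...,2]>.055)&(X[...,2]<.075)&(np.hypot(X[...,0]-.495,X[...,1]-.198)<.13)
print("empty tub rim",rect(X[r]))
r=(X[...,2]>.155)&(X[...,2]<.172)&(np.hypot(X[...,0]-.537,X[...,1]+.213)<.13)
print("tub",rect(X[r]),rect(cast(c,np.argwhere(r)[:,::-1],.164)))
```

```text
[0.49420477 0.19815504 0.25561261] [ 1.79948527e+02  4.54882386e-02 -1.55386487e+02] [-0.82963044 -0.80766539 -2.85787772] [  42.9    6.   -14.7   -0.   -69.3 -108.3]
46174
plane [0.25176907 0.14758822 0.27577436]
lid 0.2524164555671209 (array([451.7, 178.8]), array([115.8,  86. ]), -65.4)
empty tub rim (array([489.3, 154.5]), array([207.4,  94.7]), -8.2)
tub (array([ 537.4, -213.5]), array([180.4, 116.4]), -12.6) (array([ 536.8, -213. ]), array([179.4, 115.7]), -12.5)
```

View pics/w2.png

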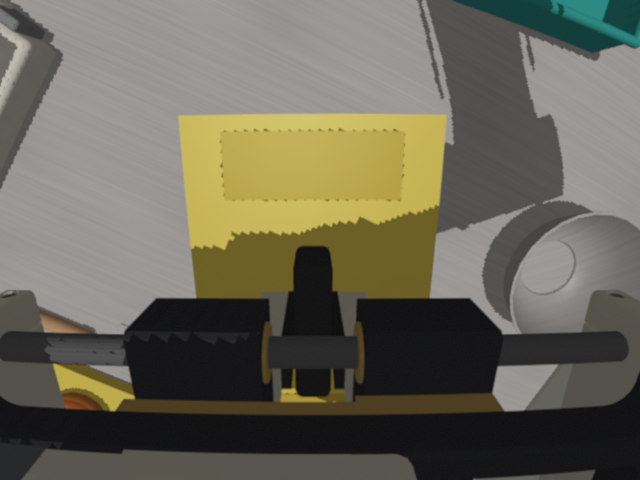

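Lid held squarely by the handle (pads at about (312,350)); the patch of the far end is at (312,165). Carry to the tub.

Emit:
step_arm --steps '[[[0.05, -0.15, 0, 0, 0, 0], [0.15, -0.45, 0, 0, 0, 0], [0.25, -0.75, 0, 0, 0, 0], [0.33, -0.98, 0, 0, 0, 0]]]'

```text
clock: 7.55
tool_pos: [0.5046, 0.093, 0.2545]
orientation: [-180.0, -0.1, -155.4]
force: [1.3, 0.2, -2.0]
opening: 0.0158
gripper_force: 30.0
```

Emit:
step_arm --steps '[[[0.08, -0.25, 0, 0, 0, 0], [0.16, -0.5, 0, 0, 0, 0], [0.25, -0.75, 0, 0, 0, 0], [0.33, -0.98, 0, 0, 0, 0]]]'

```text
clock: 7.95
tool_pos: [0.5153, -0.0096, 0.2545]
orientation: [180.0, -0.1, -155.4]
force: [-0.0, 0.4, -2.0]
opening: 0.0158
gripper_force: 30.0
```

Emit:
step_arm --steps '[[[0.08, -0.25, 0, 0, 0, 0], [0.16, -0.5, 0, 0, 0, 0], [0.25, -0.75, 0, 0, 0, 0], [0.33, -0.98, 0, 0, 0, 0]]]'

```text
clock: 8.35
tool_pos: [0.526, -0.1123, 0.2544]
orientation: [180.0, -0.1, -155.4]
force: [0.9, -0.2, -2.0]
opening: 0.0159
gripper_force: 30.0
```

Emit:
step_arm --steps '[[[0.08, -0.25, 0, 0, 0, 0], [0.18, -0.55, 0, 0, 0, 0], [0.27, -0.8, 0, 0, 0, 0], [0.31, -0.93, 0, 0, 0, 0], [0.33, -0.98, 0, 0, 0, 0], [0.33, -0.98, 0, 0, 0, 0]]]'

```text
clock: 8.95
tool_pos: [0.5373, -0.2137, 0.2549]
orientation: [180.0, -0.1, -155.4]
force: [-0.7, -0.4, -2.5]
opening: 0.0157
gripper_force: 30.0
```

Emit:
step_arm --steps '[[[0, 0, 0, 0, 0, 0.1], [0, 0, 0, 0, 0, 0.25], [0, 0, 0, 0, 0, 0.45], [0, 0, 0, 0, 0, 0.65]]]'

```text
clock: 9.35
tool_pos: [0.5376, -0.2121, 0.2556]
orientation: [180.0, 0.0, -174.2]
force: [0.4, -0.5, -2.2]
opening: 0.0156
gripper_force: 30.0
```

Emit:
step_arm --steps '[[[0, 0, 0, 0, 0, 0.2], [0, 0, 0, 0, 0, 0.4], [0, 0, 0, 0, 0, 0.55], [0, 0, 0, 0, 0, 0.64], [0, 0, 0, 0, 0, 0.64], [0, 0, 0, 0, 0, 0.64], [0, 0, 0, 0, 0, 0.64]]]'

```text
clock: 10.05
tool_pos: [0.5378, -0.2128, 0.2556]
orientation: [180.0, 0.0, 167.8]
force: [-0.4, 0.6, -2.3]
opening: 0.0156
gripper_force: 30.0
```

```bash
cat > look.py <<'E'
from plant import *
from h import *
import sys
n=sys.argv[1]
o=get_obs();T=o["tool_pos"];print(T,o["orientation"],o["force"],o["joint_pos"].round(1))
c=calibration("wrist");p,d=snapshot("wrist");np.savez(f"pics/{n}.npz",p=p,d=d,**c)
cv2.imwrite(f"pics/{n}.png",p[:,:,::-1])
X=cloud(c,d);hsv=cv2.cvtColor(p,cv2.COLOR_RGB2HSV)
m=((hsv[...,0]>18)&(hsv[...,0]<35)&(hsv[...,1]>110)&(hsv[...,2]>60)&(abs(X[...,2]-T[2]+.005)<.02)).astype(np.uint8)
m[290:]=0
P=X[cv2.erode(m,np.ones((5,5)))>0]
y=np.radians(o["orientation"][2])-np.pi; q=P[:,:2]-T[:2]
a=q@[np.cos(y),np.sin(y)];b=q@[-np.sin(y),np.cos(y)]
print("lid plane (slope along, across, z at tcp-T)",np.linalg.lstsq(np.c_[a,b,a*0+1],P[:,2]-T[2],rcond=None)[0],"a",a.min(),a.max(),"b",b.min(),b.max())
far=abs(a)>np.abs(a).max()-.01
print("far edge b",b[far].min(),b[far].max(), "mid edge", b[abs(abs(a)-.05)<.005].min(),b[abs(abs(a)-.05)<.005].max())
E
python3 look.py w3
python3 - <<'E'
from plant import *
import cv2
a=cv2.imread("pics/w3.png");p,d=snapshot("scene")
b=p[130:330,130:380,::-1];b=cv2.resize(b,(400,320));a=cv2.resize(a,(400,300))
import numpy as np
cv2.imwrite("pics/v3.png",np.hstack([np.vstack([a,np.zeros((20,400,3),np.uint8)]),b]))
E
```

```text
[ 0.53776723 -0.21281477  0.25559014] [1.79994220e+02 2.55128926e-03 1.67769105e+02] [-0.3828932   0.5696291  -2.32276834] [  -2.2   10.5   -9.3   -0.   -70.2 -100. ]
lid plane (slope along, across, z at tcp-T) [-0.00463771  0.00081629 -0.00347401] a -0.08881256687195221 -0.00893398304466053 b -0.057675127095825576 0.05682801175535825
far edge b -0.057675127095825576 0.056528703813923664 mid edge -0.05757514861561135 0.05656657631051775
```

View pics/v3.png

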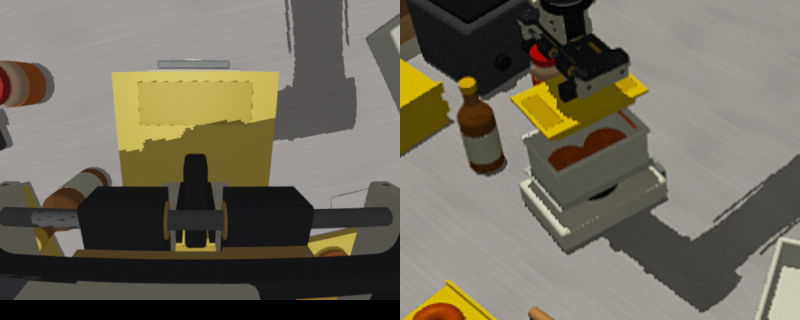

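Left: lid held level over the tub, the scale's end visible at (193,64). Right: lid hovers above the doughnut tub, aligned. One cross-check of the tub's pose from the first scene picture.

Run:
```python
from h import *
c=np.load("pics/scene.npz");X=cloud(c,c["d"])
r=(X[...,2]>.157)&(X[...,2]<.172)&(np.hypot(X[...,0]-.537,X[...,1]+.213)<.12)
P=X[r];print(r.sum(),P[:,2].max(),rect(P),rect(cast(c,np.argwhere(r)[:,::-1],.164)))
r=(abs(X[...,2]-.0705)<.006)&(np.hypot(X[...,0]-.495,X[...,1]-.198)<.115)
print("lid",rect(X[r]))
```

```text
692 0.1706770361604412 (array([ 533.3, -213.7]), array([183.8, 120.9]), -13.4) (array([ 535.8, -211. ]), array([182.8, 116.5]), -12.5)
lid (array([491.9, 199.3]), array([186.9, 117.8]), 25.0)
```

Emit:
step_arm --steps '[[[0.01, -0.01, 0.1, 0, 0, 0.01], [0.01, -0.01, 0.25, 0, 0, 0.01], [0.01, -0.01, 0.4, 0, 0, 0.01], [0.01, -0.01, 0.5, 0, 0, 0.01], [0.01, -0.01, 0.5, 0, 0, 0.01], [0.01, -0.01, 0.5, 0, 0, 0.01]]]'

```text
clock: 10.75
tool_pos: [0.5367, -0.2142, 0.2056]
orientation: [-180.0, -0.0, 167.4]
force: [0.3, -0.3, -2.3]
opening: 0.0154
gripper_force: 30.0
```

Emit:
step_arm --steps '[[[0, 0, 0.02, 0, 0, 0], [0, 0, 0.04, 0, 0, 0], [0, 0, 0.06, 0, 0, 0], [0, 0, 0.08, 0, 0, 0], [0, 0, 0.08, 0, 0, 0]]]'

```text
clock: 11.25
tool_pos: [0.5364, -0.214, 0.1973]
orientation: [180.0, -0.0, 167.4]
force: [-0.5, 0.8, -1.9]
opening: 0.0163
gripper_force: 30.0
```

Emit:
step_arm --steps '[[[0, 0, 0.02, 0, 0, 0], [0, 0, 0.04, 0, 0, 0], [0, 0, 0.04, 0, 0, 0]]]'

```text
clock: 11.55
tool_pos: [0.5364, -0.214, 0.1932]
orientation: [180.0, -0.0, 167.4]
force: [0.6, -0.2, -1.7]
opening: 0.0155
gripper_force: 30.0
```

Emit:
step_arm --steps '[[[0, 0, 0.02, 0, 0, 0], [0, 0, 0.04, 0, 0, 0], [0, 0, 0.04, 0, 0, 0]]]'

```text
clock: 11.85
tool_pos: [0.5364, -0.214, 0.1892]
orientation: [180.0, -0.0, 167.4]
force: [0.5, 0.3, -1.6]
opening: 0.0157
gripper_force: 30.0
```

Emit:
step_arm --steps '[[[0, 0, 0.02, 0, 0, 0], [0, 0, 0.04, 0, 0, 0], [0, 0, 0.04, 0, 0, 0], [0, 0, 0.04, 0, 0, 0]]]'

```text
clock: 12.25
tool_pos: [0.5365, -0.2141, 0.1856]
orientation: [-180.0, -0.0, 167.4]
force: [-0.9, 0.7, -0.7]
opening: 0.0157
gripper_force: 30.0
```

Emit:
step_arm --steps '[[[0, 0, 0.02, 0, 0, 0], [0, 0, 0.03, 0, 0, 0], [0, 0, 0.03, 0, 0, 0], [0, 0, 0.03, 0, 0, 0]]]'

```text
clock: 12.65
tool_pos: [0.5365, -0.2141, 0.1827]
orientation: [-180.0, -0.0, 167.4]
force: [-2.9, 0.8, 1.0]
opening: 0.0159
gripper_force: 30.0
```

Emit:
step_arm --steps '[[[0, 0, 0, 0, 0, 0], [0, 0, 0, 0, 0, 0], [0, 0, 0, 0, 0, 0], [0, 0, 0, 0, 0, 0], [0, 0, 0, 0, 0, 0]]]' --jaw 60

```text
clock: 13.15
tool_pos: [0.5367, -0.2141, 0.1826]
orientation: [180.0, 0.0, 167.4]
force: [0.1, -0.6, -0.4]
opening: 0.0506
gripper_force: 0.0
```

Emit:
step_arm --steps '[[[0, 0, -0.05, 0, 0, 0], [0, 0, -0.15, 0, 0, 0], [0, 0, -0.3, 0, 0, 0], [0, 0, -0.6, 0, 0, 0], [0, 0, -0.9, 0, 0, 0], [0, 0, -0.9, 0, 0, 0], [0, 0, -0.9, 0, 0, 0]]]'

```text
clock: 13.85
tool_pos: [0.537, -0.2141, 0.2741]
orientation: [180.0, 0.2, 167.4]
force: [-0.4, -0.1, -0.6]
opening: 0.0672
gripper_force: 0.0
```

```bash
cat > lid.py <<'E'
from plant import *
from h import *
import sys
n=sys.argv[1]
o=get_obs();T=o["tool_pos"];print(T.round(4),o["orientation"].round(1),o["force"].round(1))
c=calibration("wrist");p,d=snapshot("wrist");cv2.imwrite(f"pics/{n}.png",p[:,:,::-1])
X=cloud(c,d);hsv=cv2.cvtColor(p,cv2.COLOR_RGB2HSV)
m=((hsv[...,0]>18)&(hsv[...,0]<35)&(hsv[...,1]>110)&(hsv[...,2]>60)&(abs(X[...,2]-.175)<.025)&(np.hypot(X[...,0]-.537,X[...,1]+.213)<.115)).astype(np.uint8)
P=X[cv2.erode(m,np.ones((5,5)))>0];q=P[:,:2]-[.5367,-.2138];y=np.radians(-12.6)
a=q@[np.cos(y),np.sin(y)];b=q@[-np.sin(y),np.cos(y)]
s=np.linalg.lstsq(np.c_[a,b,a*0+1],P[:,2],rcond=None)[0]
print(len(a),"slope a,b,z0",s.round(4),"end+ z",s[2]+.065*s[0],"end- z",s[2]-.065*s[0],"a",a.min(),a.max(),"b",b.min(),b.max(),rect(P))
E
python3 lid.py w4
```

```text
[ 0.537  -0.2141  0.2741] [180.    0.2 167.4] [-0.4 -0.1 -0.6]
26297 slope a,b,z0 [ 0.0334 -0.0002  0.1792] end+ z 0.18138956763899522 end- z 0.17705011067899928 a -0.08861175863794987 0.06917040475463655 b -0.05697944388038882 0.0559128969158304 (array([ 527.1, -212.2]), array([157.8, 112.9]), -12.6)
```

View pics/w4.png

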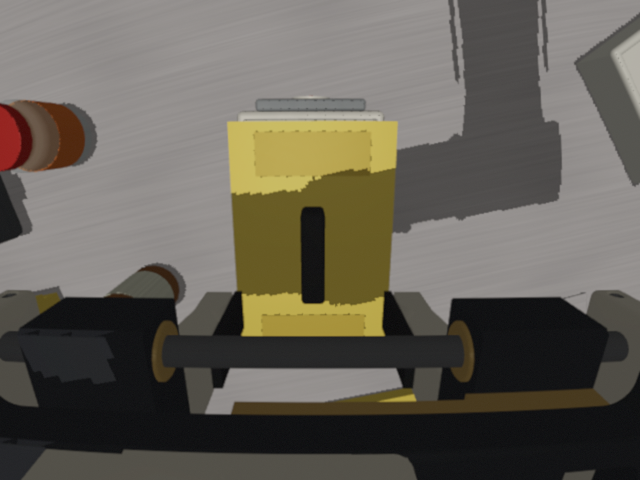

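Wrist view: lid lies in the mouth, centred (edge at row 122, patches at (312,152) and (312,325)), handle free. Check the tilt and what the pale band at row 116 is.

Run:
```python
from plant import *
from h import *
c=calibration("wrist");p,d=snapshot("wrist");X=cloud(c,d)
print([(v,X[v,310].round(4).tolist()) for v in (104,117,130,150,180,255,200,320)])
hsv=cv2.cvtColor(p,cv2.COLOR_RGB2HSV);print(hsv[[310,320,326],[312,312,312]])
for u in (255,312,370):
  print([round(float(np.median(X[v-3:v+4,u-5:u+6,2])),4) for v in (130,150,180,250,318,326)])
c=calibration("scene");p,d=snapshot("scene");X=cloud(c,d);hsv=cv2.cvtColor(p,cv2.COLOR_RGB2HSV)
m=(hsv[...,0]>18)&(hsv[...,0]<35)&(hsv[...,1]>110)&(hsv[...,2]>60)&(abs(X[...,2]-.175)<.02)&(np.hypot(X[...,0]-.537,X[...,1]+.213)<.115)
P=X[m];q=P[:,:2]-[.5367,-.2138];y=np.radians(-12.6)
a=q@[np.cos(y),np.sin(y)];b=q@[-np.sin(y),np.cos(y)];print(len(a),np.linalg.lstsq(np.c_[a,b,a*0+1],P[:,2],rcond=None)[0].round(4))
```

```text
[(104, [0.4265, -0.192, 0.0525]), (117, [0.4385, -0.1947, 0.0521]), (130, [0.4533, -0.1973, 0.1767]), (150, [0.4662, -0.2002, 0.1784]), (180, [0.4861, -0.2048, 0.1777]), (255, [0.5298, -0.2145, 0.2093]), (200, [0.4997, -0.2079, 0.1783]), (320, [0.5901, -0.2284, 0.1818])]
[[ 25 148 189]
 [ 24 163 169]
 [ 24 163 169]]
[0.1762, 0.177, 0.1775, 0.1791, 0.181, 0.1812]
[0.1763, 0.1773, 0.1776, 0.2089, 0.1814, 0.1816]
[0.1762, 0.177, 0.1775, 0.1791, 0.1811, 0.1812]
1905 [0.0278 0.0054 0.177 ]
```

The pale band is the scale (z 0.052); the lid is seated, with about 1.7° of tilt. Press the low end (tool +x) with shut fingers.

Emit:
step_arm --steps '[[[0.3, 0, 0, 0, 0, 0], [0.65, 0, 0, 0, 0, 0], [0.65, 0, 0, 0, 0, 0], [0.65, 0, 0, 0, 0, 0], [0.65, 0, 0, 0, 0, 0], [0.65, 0, 0, 0, 0, 0], [0.65, 0, 0, 0, 0, 0], [0.65, 0, 0, 0, 0, 0], [0.65, 0, 0, 0, 0, 0], [0.65, 0, 0, 0, 0, 0]]]' --jaw 255

```text
clock: 15.0
tool_pos: [0.4732, -0.1999, 0.2724]
orientation: [-180.0, -0.0, 167.4]
force: [-0.3, -0.7, -0.2]
opening: 0.0008
gripper_force: 0.0
```

Emit:
step_arm --steps '[[[0, 0, 0.2, 0, 0, 0], [0, 0, 0.5, 0, 0, 0], [0, 0, 0.75, 0, 0, 0], [0, 0, 0.85, 0, 0, 0], [0, 0, 0.9, 0, 0, 0], [0, 0, 0.9, 0, 0, 0], [0, 0, 0.9, 0, 0, 0]]]'

```text
clock: 15.7
tool_pos: [0.4739, -0.2, 0.1837]
orientation: [-180.0, 0.1, 167.4]
force: [0.0, -0.1, -0.6]
opening: 0.0004
gripper_force: 0.0
```

Emit:
step_arm --steps '[[[0, 0, 0.02, 0, 0, 0], [0, 0, 0.04, 0, 0, 0], [0, 0, 0.06, 0, 0, 0], [0, 0, 0.06, 0, 0, 0], [0, 0, 0.06, 0, 0, 0]]]'

```text
clock: 16.2
tool_pos: [0.4731, -0.1999, 0.1766]
orientation: [-180.0, -0.0, 167.4]
force: [-0.1, 1.4, -0.5]
opening: 0.0003
gripper_force: 0.0
```

Emit:
step_arm --steps '[[[0, 0, 0.02, 0, 0, 0], [0, 0, 0.04, 0, 0, 0], [0, 0, 0.06, 0, 0, 0], [0, 0, 0.06, 0, 0, 0]]]'

```text
clock: 16.6
tool_pos: [0.4734, -0.1999, 0.1706]
orientation: [-180.0, 0.0, 167.4]
force: [0.2, -0.1, 3.5]
opening: -0.0002
gripper_force: 1.6
```

Emit:
step_arm --steps '[[[0, 0, 0.02, 0, 0, 0], [0, 0, 0.04, 0, 0, 0], [0, 0, 0.04, 0, 0, 0]]]'

```text
clock: 16.9
tool_pos: [0.4734, -0.2, 0.1667]
orientation: [-180.0, 0.0, 167.4]
force: [-1.2, 1.1, 6.1]
opening: 0.0004
gripper_force: 2.9
```

Emit:
step_arm --steps '[[[0, 0, 0.01, 0, 0, 0], [0, 0, 0.02, 0, 0, 0], [0, 0, 0.02, 0, 0, 0]]]'

```text
clock: 17.2
tool_pos: [0.4734, -0.2, 0.1649]
orientation: [-180.0, 0.0, 167.4]
force: [-0.7, 0.2, 5.7]
opening: 0.0006
gripper_force: 3.5
```

Emit:
step_arm --steps '[[[0, 0, 0.01, 0, 0, 0], [0, 0, 0.02, 0, 0, 0], [0, 0, 0.02, 0, 0, 0]]]'

```text
clock: 17.5
tool_pos: [0.4734, -0.2, 0.1631]
orientation: [-180.0, 0.0, 167.4]
force: [-1.2, 1.2, 7.7]
opening: 0.0005
gripper_force: 4.1
```

Emit:
step_arm --steps '[[[0, 0, 0.01, 0, 0, 0], [0, 0, 0.02, 0, 0, 0], [0, 0, 0.02, 0, 0, 0]]]'

```text
clock: 17.8
tool_pos: [0.4731, -0.1999, 0.1606]
orientation: [-180.0, -0.0, 167.4]
force: [-1.2, 1.1, 6.2]
opening: 0.0003
gripper_force: 2.8
```

Emit:
step_arm --steps '[[[0, 0, 0.01, 0, 0, 0], [0, 0, 0.02, 0, 0, 0], [0, 0, 0.02, 0, 0, 0]]]'

```text
clock: 18.1
tool_pos: [0.4731, -0.1999, 0.1587]
orientation: [-180.0, 0.0, 167.4]
force: [-1.8, 0.3, 6.7]
opening: 0.0004
gripper_force: 3.4
```

Emit:
step_arm --steps '[[[0, 0, 0.01, 0, 0, 0], [0, 0, 0.02, 0, 0, 0], [0, 0, 0.02, 0, 0, 0]]]'

```text
clock: 18.4
tool_pos: [0.4731, -0.1999, 0.1569]
orientation: [-180.0, 0.0, 167.4]
force: [-1.0, 1.3, 8.4]
opening: 0.0005
gripper_force: 4.1
```

Emit:
step_arm --steps '[[[0, 0, -0.1, 0, 0, 0], [0, 0, -0.3, 0, 0, 0], [0, 0, -0.6, 0, 0, 0], [0, 0, -1, 0, 0, 0], [0, 0, -1, 0, 0, 0]]]'

```text
clock: 18.9
tool_pos: [0.4756, -0.2005, 0.262]
orientation: [-180.0, 0.5, 167.4]
force: [0.3, -0.5, -0.1]
opening: 0.0004
gripper_force: 0.0
```

Emit:
step_arm --steps '[[[-0.3, 0, -0.1, 0, 0, 0], [-0.65, 0, -0.2, 0, 0, 0], [-0.65, 0, -0.2, 0, 0, 0], [-0.65, 0, -0.2, 0, 0, 0], [-0.65, 0, -0.2, 0, 0, 0], [-0.65, 0, -0.2, 0, 0, 0]]]'

```text
clock: 19.5
tool_pos: [0.5358, -0.2139, 0.2765]
orientation: [180.0, -0.0, 167.4]
force: [0.2, 0.2, 0.0]
opening: 0.0006
gripper_force: 0.0
```

```bash
python3 lid.py w5
```

```text
[ 0.5358 -0.2139  0.2765] [180.   -0.  167.4] [0.2 0.2 0. ]
21100 slope a,b,z0 [0.0481 0.0006 0.1725] end+ z 0.17565025295625925 end- z 0.16939075890498806 a -0.09242080205821002 0.03904936804061595 b -0.05694169162290147 0.055652238793172604 (array([ 510.5, -208.6]), array([131.5, 112.6]), -12.6)
```

Run:
```python
from plant import *
from h import *
y=np.radians(-12.6)
for n in("wrist","scene","top"):
  c=calibration(n);p,d=snapshot(n);X=cloud(c,d);hsv=cv2.cvtColor(p,cv2.COLOR_RGB2HSV)
  q=X[...,:2]-[.5367,-.2138];a=q@[np.cos(y),np.sin(y)];b=q@[-np.sin(y),np.cos(y)]
  m=(hsv[...,0]>18)&(hsv[...,0]<35)&(hsv[...,1]>110)&(hsv[...,2]>60)&(abs(X[...,2]-.175)<.025)&(abs(b)<.053)
  print(n,[(k,int((m&(abs(a-k/1e3)<.006)).sum()),round(float(np.median(X[m&(abs(a-k/1e3)<.006)][:,2])),4)) for k in(-84,-65,-50,-30,-10,10,30,50,65,84)])
  if n=="scene": cv2.imwrite("pics/s5.png",cv2.resize(p[150:310,170:370,::-1],(800,600)[:1]+(640,) if 0 else (750,600)))
```

```text
wrist [(-84, 2558, 0.1685), (-65, 2481, 0.1696), (-50, 2445, 0.1701), (-30, 1936, 0.171), (-10, 1839, 0.172), (10, 1717, 0.173), (30, 1602, 0.174), (50, 28, 0.1754), (65, 27, 0.1764), (84, 0, nan)]
scene [(-84, 116, 0.167), (-65, 122, 0.168), (-50, 94, 0.1686), (-30, 74, 0.17), (-10, 74, 0.1709), (10, 86, 0.1715), (30, 131, 0.1721), (50, 131, 0.1732), (65, 137, 0.1744), (84, 90, 0.1744)]
top [(-84, 159, 0.1676), (-65, 156, 0.1675), (-50, 157, 0.1681), (-30, 140, 0.1689), (-10, 63, 0.1701), (10, 2, 0.1697), (30, 0, nan), (50, 0, nan), (65, 0, nan), (84, 0, nan)]
  return _methods._mean(a, axis=axis, dtype=dtype,
  ret = ret.dtype.type(ret / rcount)
```

View pics/s5.png

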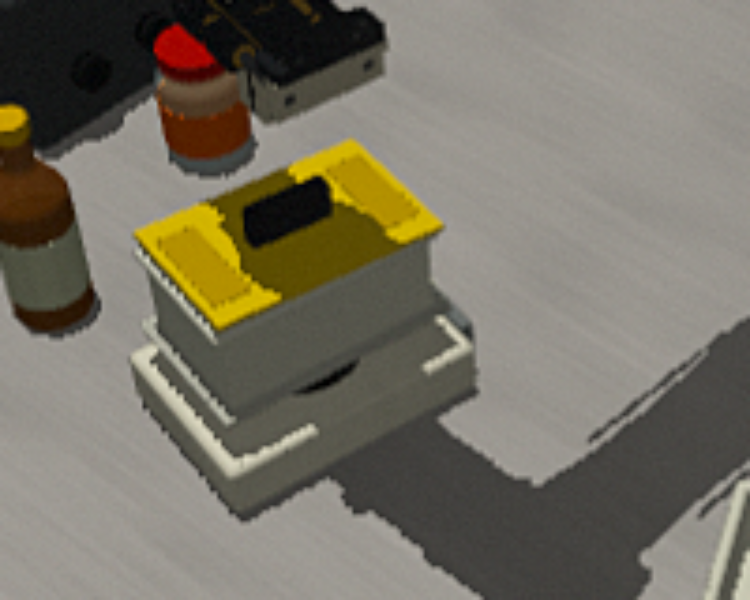

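Scene view: lid is seated on the tub, the far end (390,190) low on the rim, the near end (205,270) still proud. Press the other end.

Emit:
step_arm --steps '[[[-0.3, 0, 0.1, 0, 0, 0], [-0.64, 0, 0.3, 0, 0, 0], [-0.64, 0, 0.6, 0, 0, 0], [-0.64, 0, 0.8, 0, 0, 0], [-0.64, 0, 0.9, 0, 0, 0], [-0.64, 0, 0.96, 0, 0, 0], [-0.64, 0, 0.96, 0, 0, 0], [-0.64, 0, 0.96, 0, 0, 0]]]'

```text
clock: 20.5
tool_pos: [0.5996, -0.2282, 0.1819]
orientation: [-180.0, 0.1, 167.4]
force: [0.9, 0.4, 1.1]
opening: 0.0003
gripper_force: 0.0
```

Emit:
step_arm --steps '[[[0, 0, 0.02, 0, 0, 0], [0, 0, 0.04, 0, 0, 0], [0, 0, 0.06, 0, 0, 0], [0, 0, 0.08, 0, 0, 0], [0, 0, 0.08, 0, 0, 0], [0, 0, 0.08, 0, 0, 0]]]'

```text
clock: 21.1
tool_pos: [0.5991, -0.228, 0.1726]
orientation: [-180.0, 0.0, 167.4]
force: [0.8, -0.1, 2.2]
opening: 0.0005
gripper_force: 0.6
```

Emit:
step_arm --steps '[[[0, 0, 0.02, 0, 0, 0], [0, 0, 0.04, 0, 0, 0], [0, 0, 0.04, 0, 0, 0]]]'

```text
clock: 21.4
tool_pos: [0.5991, -0.2281, 0.1686]
orientation: [-180.0, 0.0, 167.4]
force: [-1.2, 1.5, 3.6]
opening: 0.0004
gripper_force: 1.9
```

Emit:
step_arm --steps '[[[0, 0, 0.02, 0, 0, 0], [0, 0, 0.04, 0, 0, 0], [0, 0, 0.04, 0, 0, 0]]]'

```text
clock: 21.7
tool_pos: [0.5992, -0.2281, 0.165]
orientation: [-180.0, 0.0, 167.4]
force: [-0.5, 1.9, 6.0]
opening: 0.0003
gripper_force: 3.1
```

Emit:
step_arm --steps '[[[0, 0, 0.01, 0, 0, 0], [0, 0, 0.02, 0, 0, 0], [0, 0, 0.02, 0, 0, 0]]]'

```text
clock: 22.0
tool_pos: [0.5994, -0.2281, 0.1627]
orientation: [-180.0, 0.0, 167.4]
force: [0.2, -0.7, 2.6]
opening: 0.0004
gripper_force: 1.2
```

Emit:
step_arm --steps '[[[0, 0, 0.01, 0, 0, 0], [0, 0, 0.02, 0, 0, 0], [0, 0, 0.02, 0, 0, 0]]]'

```text
clock: 22.3
tool_pos: [0.5994, -0.2281, 0.1606]
orientation: [-180.0, 0.0, 167.4]
force: [1.5, 0.1, 3.7]
opening: 0.0006
gripper_force: 2.0
```

A clear snap. Back off and measure.

Emit:
step_arm --steps '[[[0, 0, -0.1, 0, 0, 0], [0, 0, -0.4, 0, 0, 0], [0, 0, -0.8, 0, 0, 0], [0, 0, -1, 0, 0, 0], [0, 0, -1, 0, 0, 0]]]'

```text
clock: 22.8
tool_pos: [0.6001, -0.2285, 0.2647]
orientation: [180.0, 0.3, 167.4]
force: [-0.2, -0.3, 0.0]
opening: 0.0005
gripper_force: 0.0
```

Emit:
step_arm --steps '[[[0.3, 0, -0.1, 0, 0, 0], [0.64, 0, -0.2, 0, 0, 0], [0.64, 0, -0.2, 0, 0, 0], [0.64, 0, -0.2, 0, 0, 0], [0.64, 0, -0.2, 0, 0, 0]]]'

```text
clock: 23.3
tool_pos: [0.5365, -0.214, 0.2799]
orientation: [180.0, -0.1, 167.4]
force: [0.8, -0.6, 0.1]
opening: 0.0003
gripper_force: 0.0
```

```bash
cat > prof.py <<'E'
from plant import *
from h import *
y=np.radians(-12.6);print(get_obs()["tool_pos"])
for n in("wrist","scene","top"):
  c=calibration(n);p,d=snapshot(n);X=cloud(c,d);hsv=cv2.cvtColor(p,cv2.COLOR_RGB2HSV)
  q=X[...,:2]-[.5367,-.2138];a=q@[np.cos(y),np.sin(y)];b=q@[-np.sin(y),np.cos(y)]
  m=(hsv[...,0]>18)&(hsv[...,0]<35)&(hsv[...,1]>110)&(hsv[...,2]>60)&(abs(X[...,2]-.175)<.025)&(abs(b)<.053)
  print(n,[(k,round(float(np.median(X[s][:,2])),4)) for k in(-84,-65,-50,-30,-10,10,30,50,65,84) if (s:=m&(abs(a-k/1e3)<.006)).sum()>5])
E
python3 prof.py
```

```text
[ 0.53652359 -0.21396428  0.27994175]
wrist [(-84, 0.1683), (-65, 0.1685), (-50, 0.1683), (-30, 0.1681), (-10, 0.1681), (10, 0.168), (30, 0.1681), (50, 0.1681), (65, 0.1684), (84, 0.1683)]
scene [(-84, 0.1669), (-65, 0.1666), (-50, 0.1665), (-30, 0.1672), (-10, 0.1672), (10, 0.1668), (30, 0.1667), (50, 0.1662), (65, 0.1667), (84, 0.1657)]
top [(-84, 0.1661), (-65, 0.1666), (-50, 0.1662), (-30, 0.1665), (-10, 0.1661)]
```

Level within 0.3 mm and flush (top at about 0.1665 m, rim about 0.161 m plus the 5 mm plate). The gripper is clear, so I'm handing in.

```bash
python3 -c "
from plant import *
print(close_job())"
```

```text
the job is handed in; nothing more can be done
None
```

The lid is off the empty tub and snapped home at both ends on the doughnut tub: level to within about 1 mm, flush on the rim and released. The pan stayed well short of its overload stop (peak press about 8 N). I did not re-measure the empty tub or the bystanders after the lift. The job was handed in at about 23 s.

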